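# Tip the contact disc out of its covered tray and press it into the socket

## Robot

A 6-joint arm with a two-finger parallel gripper is mounted at the origin on a cart in front of the work surface, level with it; the furniture and walls round the work are solid. World frame = base frame: x ahead of the robot, y to its left, z up, the work surface at z = 0. Lengths are in m, angles in rad, forces in N, time in s.
With the tool pointing down it reaches from about 0.25 to 0.775 m from the base axis. Payload 4 kg.
Tool frame: the origin (TCP) lies at the very end of the fingers, on their centre line; the grasp point (between the pads) lies 19 mm behind it; z points along the fingers, y is the direction in which the jaws open and shut (so a half turn about z gives the same grasp; the last joint's range is limited). The gripper opens to 94 mm and grips with 3 to 60 N. Pads are 16 mm wide; open, the fingers measure 119 mm over their backs; the gripper's body (75 mm by 177 mm) begins 78 mm behind the grasp point.
Start: joints at [-1.414, 0.087, 1.371, -0, 1.684, -0.103], TCP at [0.141, -0.532, 0.206] pointing down, gripper open.
Joint ranges: [-3.1, 3.1], [-0.76, 2.03], [0.27, 2.55], [-1.08, 4.22], [0.17, 2.65], [-2.57, 2.57]. Speed limits (rad/s): [2.79, 2.79, 3.14, 3.14, 3.14, 3.14].

## Interface

Orientations are given as [roll, pitch, yaw] about the fixed x, y, z axes, in that order (R = Rz(yaw) Ry(pitch) Rx(roll)).
In Python, from bench import robot, snapshot, calibration gives the robot as it stands. The module is installed in compiled form; this text tells all that it offers.
- The arm moves only by the tool servo_tool, never from a script. Its argument "series" is text: rows parted by semicolons, each of 5 numbers parted by spaces: the closure, from -1 (fully open) to 1 (shut), then the shift along the tool's x, y, z in cm, then the turn about the tool's z in rad. A call has 1 to 20 rows; each row is the pose to reach, as a shift and turn from the pose commanded when the call began, along the tool's axes at that moment; what a row does not reach only later rows make up. A row lasts 1/12 s, in which the tool goes at most 41.7 mm and 7.16 degrees, less where a joint would pass 70% of its speed; a pose out of reach is approached as far as the arm can. A call with a gripper value outside its range is refused whole. The fingers move at their own pace and stop on an object; the grip force is fixed at half the most. Time passes only in rows, so rows that repeat a pose let the fingers close. It gives the time, the measured TCP pose, the force and the opening at its end, in the units of the state.
- robot.get_obs(): the state, without advancing time (a new reading comes with each control period).
- snapshot(name): name is "scene" or "side" or "wrist"; returns (picture, depth): 400x640x3 uint8, red, green, blue; 400x640 float32, m along the optical axis (not along the pixel's ray), 0 where there is no reading.
- calibration(name): a dict with "fx", "fy", "cx", "cy" (pixels), "rvec" (rotation vector, rad) and "tvec" (3), from world to camera coordinates, as OpenCV has them; the wrist camera has in their place "tool_from_camera" (4x4, takes a point from camera to tool coordinates, whose origin is the TCP and whose axes are the flange's). Camera axes: x right, y down, z forward; pixel columns grow to the right and rows downward; lengths in m; the calibration is good to about 2 mm. A picture is of the moment at which its call begins: read the wrist's pose just before it. calibration takes no time and is no camera call.
- robot.close_job(): hands the job in, once; it reports no verdict.
The state is a dict: "time": time; "joint_positions": joint angles; "qvel": joint speeds; "joint_torque": joint torques, N m; "tool_pos": TCP position; "ee_rot": TCP orientation; "wrist_force": force on the tool from outside, world axes, zero at the start; "wrist_torque": the same for the moment, N m; "width": finger opening in m.
Only numpy, scipy, OpenCV 4.12 (cv2) and the standard library are available. Lean on these libraries where they do the work, as an engineer would, in place of code of your own. Each camera call takes 0.05 s, during which the arm holds its last target. There are 200 camera calls.

## Task

The brass contact disc lies out of reach under the hood of the small pick-up tray: lift the tray by the fin on its hood so that it tips and the disc slides out into the pointed open corner, and set the tray back down flat on the bench. Then take the disc out of the corner and press it into the round recess of the grey socket block until it is fully home, flush with the block. Leave the beaker, the bottle and the hexagonal stopper standing where they are.

Things in the scene. Friction and masses are not known exactly. Their poses are not given: they have to be found in the camera images.
- tray: Loose steel pick-up tray, 0.45 kg, a pentagon from above. Origin: underside, on the centre line where the hood begins. -x points to its open 90 degree corner, z up. Floor 4 mm thick; the open front (x < 0) has lips 3 mm high above the floor. From x = 0 to 80 mm it is 124 mm wide outside and hooded: inner height 13 mm, hood top 20 mm above the bench, open only to the front.
- tray_tip (a point): Underside of the tray's pointed tip, 64 mm ahead (-x) of the tray's origin; axes as the tray's. Here the tray pivots on the bench when its fin is raised. Disc on tray is smooth metal on metal (friction about 0.2, varying): it usually slides right down into the corner at 15 to 35 degrees of tilt.
- tray_grip (a point): Point in the black fin of the tray, 40 mm above the bench and 52 mm behind (+x) the tray's origin, axes as the tray's. The fin is 10 mm thick (along y), 40 mm long (along x), from 20 to 54 mm above the bench, centred on this point in x and y.
- tray_corner (a point): Centre of the underside of the disc when it lies in the pointed corner touching both lips: on the tray floor, 24 mm ahead (-x) of the tray's origin and 4 mm above its underside, axes as the tray's.
- disc_center (a point): Centre, half-way up, of the loose flat brass contact disc: 48 mm diameter, 9 mm thick, about 0.1 kg, its z axis along its axis. In the corner its upper 6 mm stand above the lips, where it can be gripped across its diameter.
- socket_seat (a point): Centre of the floor of the round recess in the fixed grey block; z up. Block top is 20 mm above the bench; recess 52 mm diameter, 9 mm deep. Four spring clips in its wall hold a disc laid in about 4 mm above this floor, 4 mm proud; roughly 8 to 14 N of push forces it past them, then it stops hard on the floor, its top level with the block's.
- socket: The grey block of the recess, fixed, 104 x 84 x 20 mm (x, y, z), origin at the centre of its underside. The recess centre lies 10 mm from it along -x. Two brass terminals, 32 mm above the bench, stand at x = 41, y = +-26 mm.
- beaker: Plastic beaker, 72 mm diameter, 90 mm high, loose, origin at the centre of its underside. To be left alone.
- bottle: Small white bottle with a blue cap, 36 mm diameter, 78 mm high, loose, origin at the centre of its underside. To be left alone.
- hex_stopper: Translucent plastic stopper with a hexagonal foot, 42 x 48 mm, 42 mm high, loose, origin at the centre of its underside. To be left alone.
Not all that is in view belongs to the job. Leave any black look-alike of the socket alone.

How it is judged:
By the outcome, as a careful person would: the job done as asked, in the order asked, and still so for the second after the job is handed in, with the robot touching nothing.
It also fails if it takes over 61 s, if anything falls off the work surface, if the arm or the gripper's body presses on something with over 40 N, if the wrist force passes 120 N, or if a joint passes its speed limit or range.

## Working session

There is one attempt and no reset: what is moved stays moved. The work goes in short steps, Python scripts to look and compute and a tool call to move; the robot and the scene stay as the last step left them, time stands still between calls to the robot, and variables do not carry over. Pictures are saved under pics/ and viewed, about 8 in all and at most 12, crops included, and the job is handed in when it is done.

Besides the shell and the picture viewer there is one more tool, called after "Call:" as name(argument=value, ...) on one line, values as JSON. servo_tool: Moves the arm, as the interface text tells. Its arguments: {"type":"object","properties":{"series":{"type":"string"}},"required":["series"]}

```bash
mkdir -p pics; cat > h.py <<'E'
import numpy as np, cv2
from bench import robot, snapshot, calibration
from scipy.spatial.transform import Rotation as Rn
def cam(name):
    c=calibration(name); K=np.array([[c['fx'],0,c['cx']],[0,c['fy'],c['cy']],[0,0,1]])
    if 'rvec' in c:
        R,_=cv2.Rodrigues(np.array(c['rvec'],float)); t=np.array(c['tvec'],float).ravel()
        return K,R.T,-R.T@t           # cam->world
    o=robot.get_obs(); T=np.array(c['tool_from_camera'])
    Rt=Rn.from_euler('xyz',o['ee_rot']).as_matrix()
    return K,Rt@T[:3,:3],Rt@T[:3,3]+np.array(o['tool_pos'])
def ray(C,px,z):
    K,R,p=C; px=np.atleast_2d(px).astype(float)
    d=(np.c_[px,np.ones(len(px))]@np.linalg.inv(K).T)@R.T
    return p+d*((z-p[2])/d[:,2])[:,None]
def cloud(C,D):
    K,R,p=C; v,u=np.mgrid[:D.shape[0],:D.shape[1]]
    P=np.stack([(u-K[0,2])/K[0,0]*D,(v-K[1,2])/K[1,1]*D,D],-1)@R.T+p
    P[D==0]=np.nan
    return P
def shot(name,f):
    C=cam(name); im,D=snapshot(name); np.savez(f'{f}.npz',im=im,D=D,K=C[0],R=C[1],p=C[2])
    cv2.imwrite(f'pics/{f}.png',im[:,:,::-1]); return C,im,D
def load(f):
    z=np.load(f'{f}.npz'); return (z['K'],z['R'],z['p']),z['im'],z['D']
E
python3 - <<'E'
from h import *
for n in('scene','side'):
    C,im,D=shot(n,n+'1'); print(n,C[2],C[0][0,0])
print(robot.get_obs())
a,b=[cv2.imread(f'pics/{n}1.png') for n in('scene','side')]
E
```

```text
scene [-0.36573229  0.38863332  0.63822942] 442.6496697140359
side [ 0.63775696 -0.39703464  0.90546706] 385.61640979075844
{'time': 0.1, 'joint_positions': array([-1.41405299e+00,  8.79056301e-02,  1.37205351e+00,  2.37937440e-05,
        1.68358326e+00, -1.03114202e-01]), 'qvel': array([-0.00075797, -0.00200908, -0.00322159, -0.00010657, -0.00052982,
        0.00069812]), 'joint_torque': array([ 2.66526229e-03, -3.41249371e+01, -3.03302050e+01,  7.20847305e-02,
        3.03969299e-02, -8.84559677e-05]), 'tool_pos': array([ 0.1412409 , -0.53106918,  0.20443297]), 'ee_rot': array([-3.13965569e+00, -2.24212986e-04,  2.59859973e-01]), 'wrist_force': array([0.1393428 , 0.18097503, 0.17652776]), 'wrist_torque': array([ 0.01897846, -0.02335199,  0.01279104]), 'width': 0.09409434052967218}
```

View pics/scene1.png

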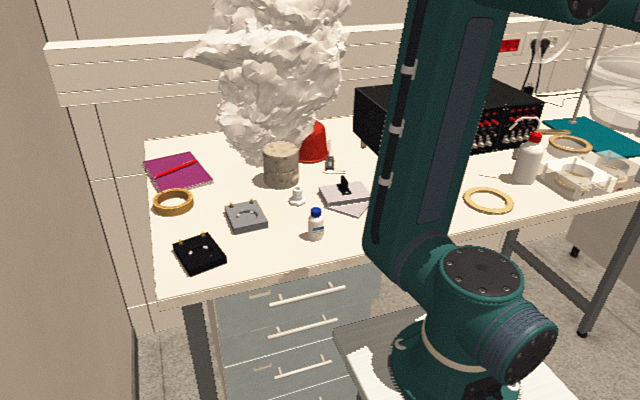

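View pics/side1.png

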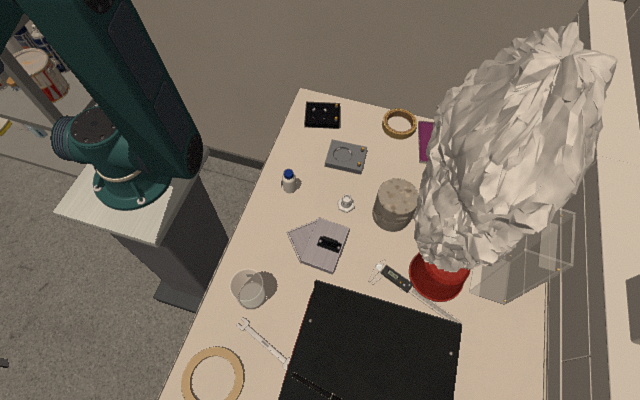

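The side view shows the tray at (318,245) with its tip to the left at (290,237) and the fin at (328,242). The bottle is at (289,180), the stopper at (346,203) and the beaker at (248,288). There are two socket candidates: the grey block (346,156) and the black one (322,115). The grey one fits the description.

```bash
python3 - <<'E'
from h import *
C,im,D=load('side1'); P=cloud(C,D)
def g(n,u,v): print(n,P[v,u].round(3))
for n,u,v in [('tray L',300,240),('fin',328,242),('sock',335,165),('recess',343,155),('stopper',346,201),('bottle',289,174),('beaker',240,285),('rock',395,195),('foil',440,200),('foil2',470,120),('mug',440,265),('black',370,345),('bench',380,250),('bench2',260,250)]: g(n,u,v)
# segments by height
Z=P[...,2]
roi=np.zeros(Z.shape,bool); roi[130:280,270:375]=1
# tray floor/hood: gray/purple tint color vs bench
print(im[240,300],im[230,320],im[165,335],im[250,380])
hood=roi&(abs(Z-.02)<.004)
n,l,s,c=cv2.connectedComponentsWithStats(hood.astype(np.uint8))
for i in range(1,n):
    if s[i,4]>80:
        q=P[l==i]; r=cv2.minAreaRect((q[:,:2]*1000).astype(np.float32)); print(s[i],q.mean(0).round(4),r)
fin=roi&(Z>.045)&(Z<.06)
n,l,s,c=cv2.connectedComponentsWithStats(fin.astype(np.uint8))
for i in range(1,n):
    if s[i,4]>15:
        q=P[l==i]; r=cv2.minAreaRect((q[:,:2]*1000).astype(np.float32)); print('fin',s[i],q.mean(0).round(4),r)
big=(Z>.1)&(P[...,0]>.2)&(P[...,1]>-.4)
q=P[big]; 
for h in np.arange(.1,.6,.1):
    k=q[(q[:,2]>h)&(q[:,2]<h+.1)]
    if len(k): print(h,len(k),k.min(0).round(2),k.max(0).round(2))
cv2.imwrite('pics/crop1.png',cv2.resize(im[90:310,220:420,::-1],None,fx=3,fy=2.7,interpolation=cv2.INTER_CUBIC)[:600])
E
```

```text
tray L [ 0.496 -0.041  0.003]
fin [ 0.568 -0.042  0.045]
sock [0.52  0.195 0.019]
recess [0.531 0.239 0.012]
stopper [0.58  0.082 0.041]
bottle [0.424 0.094 0.077]
beaker [ 0.401 -0.197  0.02 ]
rock [0.692 0.099 0.103]
foil [ 0.745 -0.052  0.369]
foil2 [0.742 0.009 0.492]
mug [ 0.79  -0.104  0.239]
black [ 0.705 -0.268  0.197]
bench [ 0.695 -0.005 -0.   ]
bench2 [ 0.408 -0.095 -0.001]
[154 142 135] [156 144 138] [77 73 71] [197 179 155]
[325 139  42  33 705] [0.5416 0.2368 0.0203] ((538.99560546875, 238.02752685546875), (104.55491638183594, 89.07039642333984), 2.119032382965088)
[ 301  217   48   55 1416] [ 0.5593 -0.0403  0.0204] ((560.1571044921875, -36.69920349121094), (125.22233581542969, 84.14723205566406), 86.45398712158203)
fin [282 174  14  11  71] [0.4233 0.0888 0.0541] ((420.74346923828125, 94.20429992675781), (34.55827331542969, 29.849498748779297), 14.404812812805176)
fin [322 236  16   9  77] [ 0.5707 -0.0388  0.0528] ((570.1969604492188, -37.73677444458008), (10.88880443572998, 39.55656051635742), 85.45006561279297)
0.1 26425 [ 0.2  -0.39  0.1 ] [1.03 0.67 0.2 ]
0.2 16576 [ 0.2  -0.39  0.2 ] [1.03 0.67 0.3 ]
0.30000000000000004 25486 [ 0.2  -0.26  0.3 ] [1.11 0.67 0.4 ]
0.4 10774 [ 0.2  -0.12  0.4 ] [0.91 0.14 0.5 ]
0.5 20327 [ 0.2 -0.1  0.5] [0.91 0.15 0.6 ]
```

View pics/crop1.png

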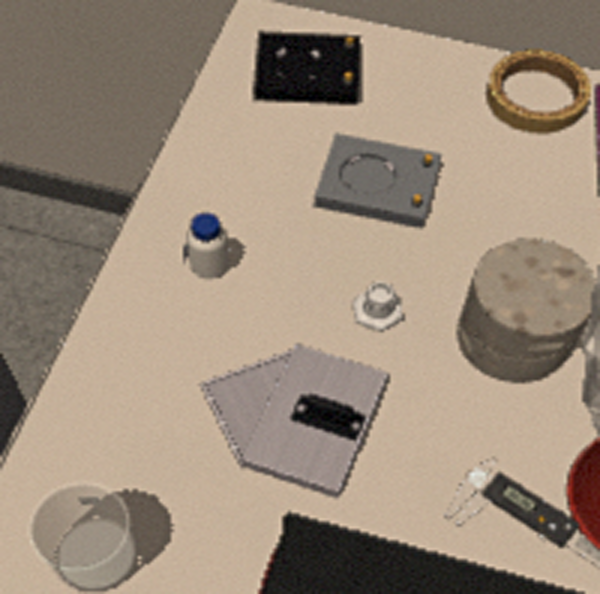

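```bash
python3 - <<'E'
from h import *
C,im,D=load('side1'); P=cloud(C,D); Z=P[...,2]
q=P[(Z>.15)&(Z<.23)&(P[...,1]<-.1)&(P[...,1]>-.5)&(P[...,0]>.42)].reshape(-1,3)
print('box',q.min(0),q.max(0),cv2.minAreaRect((q[:,:2]*1000).astype(np.float32)))
m=np.zeros(Z.shape,bool); m[:,412:]=1
for f in('side1','scene1'):
    C,im,D=load(f);P=cloud(C,D);Z=P[...,2]
    q=P[(Z>.12)&(P[...,0]>.45)&(P[...,0]<1)&(abs(P[...,1])<.35)]
    for h in np.arange(.12,.8,.08):
        k=q[(q[:,2]>h)&(q[:,2]<h+.08)]
        if len(k): i=np.argsort(k[:,0])[:3000:600]; print(f,round(h,2),k[i].round(2).tolist())
E
```

```text
box [ 0.57701876 -0.39347568  0.16424791] [ 1.03275807 -0.10004244  0.22998279] ((790.0470581054688, -215.57339477539062), (505.5900573730469, 216.97474670410156), 17.14228057861328)
side1 0.12 [[0.58, -0.23, 0.18], [0.59, -0.23, 0.2], [0.6, -0.34, 0.2], [0.61, -0.3, 0.2], [0.62, -0.27, 0.2]]
side1 0.2 [[0.58, -0.26, 0.2], [0.73, -0.07, 0.26], [0.79, -0.23, 0.2], [0.93, -0.05, 0.26], [0.97, -0.01, 0.23]]
side1 0.28 [[0.71, 0.13, 0.36], [0.73, -0.05, 0.35], [0.75, -0.07, 0.36], [0.78, -0.1, 0.34], [0.86, -0.1, 0.35]]
side1 0.36 [[0.71, 0.14, 0.36], [0.72, 0.02, 0.38], [0.74, -0.03, 0.39], [0.75, -0.07, 0.36], [0.77, 0.27, 0.36]]
side1 0.44 [[0.71, 0.05, 0.45], [0.73, 0.06, 0.47], [0.74, -0.03, 0.48], [0.74, -0.04, 0.48], [0.75, 0.01, 0.51]]
side1 0.52 [[0.75, 0.02, 0.52], [0.76, -0.01, 0.54], [0.77, -0.0, 0.55], [0.77, 0.13, 0.52], [0.78, 0.13, 0.53]]
side1 0.6 [[0.81, 0.04, 0.6]]
scene1 0.12 [[0.64, -0.18, 0.19], [0.74, -0.19, 0.2], [0.75, 0.1, 0.19], [0.76, 0.17, 0.14], [0.77, 0.23, 0.16]]
scene1 0.2 [[0.67, -0.18, 0.2], [0.73, 0.08, 0.22], [0.74, -0.03, 0.26], [0.74, 0.14, 0.24], [0.76, 0.16, 0.25]]
scene1 0.28 [[0.71, 0.13, 0.36], [0.72, -0.02, 0.33], [0.73, 0.01, 0.31], [0.73, -0.01, 0.29], [0.73, 0.17, 0.35]]
scene1 0.36 [[0.71, 0.14, 0.37], [0.72, 0.09, 0.38], [0.73, -0.0, 0.41], [0.73, 0.1, 0.4], [0.74, 0.11, 0.41]]
scene1 0.44 [[0.71, 0.05, 0.44], [0.73, 0.09, 0.47], [0.76, 0.13, 0.44], [0.83, 0.23, 0.45]]
```

Call:
servo_tool(series="-1 47.5 -38.7 -3.6 0.33;-1 47.5 -38.7 -3.6 0.33;-1 47.5 -38.7 -3.6 0.33;-1 47.5 -38.7 -3.6 0.33;-1 47.5 -38.7 -3.6 0.33;-1 47.5 -38.7 -3.6 0.33;-1 47.5 -38.7 -3.6 0.33;-1 47.5 -38.7 -3.6 0.33;-1 47.5 -38.7 -3.6 0.33;-1 47.5 -38.7 -3.6 0.33;-1 47.5 -38.7 -3.6 0.33;-1 47.5 -38.7 -3.6 0.33;-1 47.5 -38.7 -3.6 0.33;-1 47.5 -38.7 -3.6 0.33;-1 47.5 -38.7 -3.6 0.33;-1 47.5 -38.7 -3.6 0.33;-1 47.5 -38.7 -3.6 0.33;-1 47.5 -38.7 -3.6 0.33")

```text
time: 1.6
tool_pos: [0.5004, -0.0359, 0.2409]
ee_rot: [3.141, 0.002, -0.07]
wrist_force: [0.2, -0.3, 0.3]
width: 0.0939
```

```bash
python3 - <<'E'
from h import *
C,im,D=shot('wrist','w1'); o=robot.get_obs(); print(o['time'],o['tool_pos'],o['ee_rot'],o['joint_positions'],C[2])
E
```

```text
1.65 [ 0.50024628 -0.03640627  0.24107878] [ 3.14099901e+00  1.06741344e-03 -7.13756569e-02] [-1.85235044e-01 -2.45200396e-02  1.41562520e+00 -7.22836710e-04
  1.75148050e+00  1.45680708e+00] [ 0.57102745 -0.03993293  0.4206238 ]
```

View pics/w1.png

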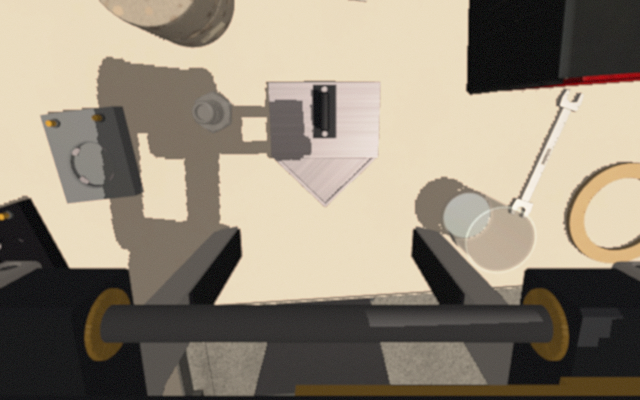

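The wrist view shows the tray hood spanning (267–380, 82–157), the fin at (324,110), the tip at (325,206), and the grey socket's recess at (92,163).

```bash
python3 - <<'E'
from h import *
C,im,D=load('w1'); P=cloud(C,D); Z=P[...,2]
print('hood z',P[140,360],'bench',P[300,330])
m=np.zeros(Z.shape,np.uint8); m[60:160,255:395]=1
for n,k in(('hood',(m>0)&(abs(Z-.02)<.006)),('fin',(m>0)&(Z>.04)&(Z<.065)&(im.max(2)<90))):
    k=cv2.morphologyEx(k.astype(np.uint8),cv2.MORPH_OPEN,np.ones((3,3)))if n=='hood' else k.astype(np.uint8)
    v,u=np.nonzero(k); w=ray(C,np.c_[u,v],.02 if n=='hood' else .054)
    print(n,len(u),w.mean(0).round(4),cv2.minAreaRect((w[:,:2]*1000).astype(np.float32)))
print('hood corners @20mm',ray(C,[[267,82],[380,82],[267,157],[380,157]],.02).round(4)[:,:2])
print('tip @7mm',ray(C,[[325,206]],.007).round(4))
for u,v in((92,163),(60,190),(125,190)): print('sock',P[v,u])
print('recess',ray(C,[[92,163]],.02))
E
```

```text
hood z [ 0.53595929 -0.07674685  0.02030043] bench [ 0.11135793 -0.01787604 -0.35733502]
hood 7890 [ 0.5616 -0.0378  0.02  ] ((561.0948486328125, -37.72008514404297), (123.8294677734375, 83.85221099853516), 86.21266174316406)
fin 377 [ 0.571  -0.0386  0.054 ] ((570.7442016601562, -38.54713439941406), (9.367419242858887, 37.92232894897461), 85.95455169677734)
hood corners @20mm [[ 0.6064  0.0225]
 [ 0.5976 -0.1017]
 [ 0.524   0.0318]
 [ 0.5148 -0.099 ]]
tip @7mm [[ 0.4568 -0.0308  0.007 ]]
sock [0.53065859 0.24169746 0.01166906]
sock [4.98996765e-01 2.97245247e-01 3.06358575e-04]
sock [0.49708283 0.20392706 0.0209133 ]
recess [[0.53148096 0.23596028 0.02      ]]
```

Call:
servo_tool(series="-1 5 -0.2 4;-1 7.1 -0.27 8;-1 7.1 -0.27 12;-1 7.1 -0.27 16;-1 7.1 -0.27 18;-1 7.1 -0.27 20;-1 7.1 -0.27 21.5;-1 7.1 -0.27 21.5")

```text
validation failed for argument at $.se...
```

Each row needs 5 numbers.

Call:
servo_tool(series="-1 5 -0.2 4 0;-1 7.1 -0.27 8 0;-1 7.1 -0.27 12 0;-1 7.1 -0.27 16 0;-1 7.1 -0.27 18 0;-1 7.1 -0.27 20 0;-1 7.1 -0.27 21.5 0;-1 7.1 -0.27 21.5 0;-1 7.1 -0.27 21.5 0")

```text
time: 2.4
tool_pos: [0.571, -0.0392, 0.0261]
ee_rot: [3.141, 0.002, -0.073]
wrist_force: [0.3, -0.3, 0.1]
width: 0.0937
```

Call:
servo_tool(series="1 0 0 0 0;1 0 0 0 0;1 0 0 0 0;1 0 0 0 0;1 0 0 0 0;1 0 0 0 0;1 0 0 0 0;1 0 0 0 0;1 0 0 0 0;1 0 0 0 0;1 0 0 0 0;1 0 0 0 0")

```text
time: 3.4
tool_pos: [0.5719, -0.0378, 0.0264]
ee_rot: [3.142, 0.0, -0.07]
wrist_force: [0.4, -1.2, -0.2]
width: 0.0176
```

Call:
servo_tool(series="1 0 0 0 0;1 0 0 0 0;1 0 0 0 0;1 0 0 0 0;1 -0.2 0 -0.5 0;1 -0.44 0 -0.99 0;1 -0.7 0 -1.47 0;1 -0.97 0 -1.94 0;1 -1.26 0 -2.4 0;1 -1.57 0 -2.83 0;1 -1.57 0 -2.83 0")

```text
time: 4.32
tool_pos: [0.5563, -0.0367, 0.0561]
ee_rot: [3.141, -0.002, -0.07]
wrist_force: [0.6, -0.1, -6.0]
width: 0.0099
```

```bash
python3 - <<'E'
from h import *
o=robot.get_obs(); print(o['tool_pos'],o['wrist_force'],o['wrist_torque'],o['width'])
C,im,D=shot('side','s2'); P=cloud(C,D); 
a,ima,_=shot('scene','s3')
A=cv2.resize(im[180:300,240:400,::-1],(640,480)); B=cv2.resize(ima[150:240,280:400,::-1],(640,480))
cv2.imwrite('pics/c2.png',np.hstack([A,B])[:, ::1] if 0 else cv2.resize(np.hstack([A,B]),(800,300)))
E
```

```text
[ 0.55628595 -0.03671685  0.05609515] [ 0.64119768 -0.11730167 -6.01234922] [ 0.01870508 -0.07726671 -0.01874258] 0.009857755927368587
```

View pics/c2.png

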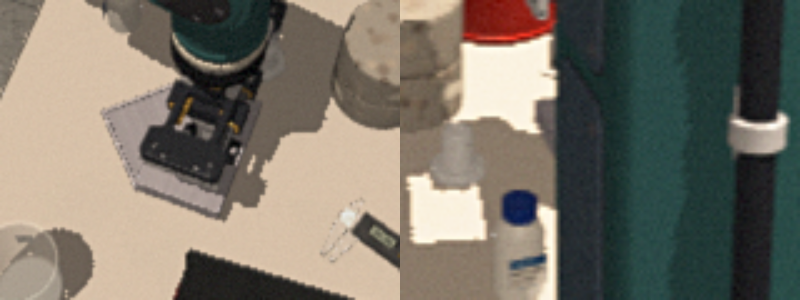

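```bash
cat > tilt.py <<'E'
from h import *
import sys
def tilt(f,new=True):
    if new: shot('side',f)
    C,im,D=load(f); P=cloud(C,D); Z=P[...,2]
    yaw=-.07; e=np.array([np.cos(yaw),np.sin(yaw),0]); n=np.array([-e[1],e[0],0])
    o=np.array([.5195,-.0345,0]); Q=P-o; X=Q@e; Y=Q@n
    for lo,hi in((-62,-50),(-50,-35),(-35,-20),(-20,-5),(5,20),(20,35),(35,50),(50,65),(65,80)):
        k=(X>lo/1e3)&(X<hi/1e3)&(Y<-.035 if lo>0 else abs(Y)<.02+.0)&(Y>-.058)&(Z>-.01)&(Z<.12)
        if k.sum()>3: print(lo,k.sum(),np.median(Z[k]).round(4))
    return P,im
if __name__=='__main__': tilt(sys.argv[1],len(sys.argv)<3)
E
python3 tilt.py s2 x
```

```text
-62 79 0.0334
-50 92 0.0336
-35 48 0.0343
-20 8 0.05
5 62 0.049
20 65 0.049
35 62 0.0496
50 75 0.0492
65 70 0.0001
```

The tray rose flat at about 29 mm without pivoting, because the grip is too stiff. I'll lower it and try a partial closure, so it can swing nose-down.

Call:
servo_tool(series="1 0 0 0.7 0;1 0 0 1.4 0;1 0 0 2.1 0;1 0 0 2.1 0;0.8 0 0 2.1 0;0.8 0 0 2.1 0;0.8 0 0 2.1 0;0.8 0 0 2.1 0")

```text
time: 5.08
tool_pos: [0.5567, -0.0368, 0.0343]
ee_rot: [3.141, -0.001, -0.07]
wrist_force: [-0.1, 0.5, -6.3]
width: 0.0098
```

```bash
python3 tilt.py s4; python3 -c "
from h import *
o=robot.get_obs(); print(o['tool_pos'],o['wrist_force'],o['wrist_torque'],o['width'])"
```

```text
-62 70 0.012
-50 88 0.0115
-35 56 0.012
-20 13 0.0285
5 41 0.028
20 43 0.0281
35 45 0.0275
50 49 0.028
65 67 0.0011
[ 0.55668277 -0.0368238   0.03424749] [-0.61238656 -0.69100742 -6.23666093] [-0.00326518 -0.11753176 -0.05645154] 0.010338068201894035
```

Call:
servo_tool(series="0.79 0 0 0 0;0.79 0 0 0 0;0.79 0 0 0 0")

```text
time: 5.38
tool_pos: [0.5565, -0.0368, 0.0342]
ee_rot: [3.141, -0.001, -0.07]
wrist_force: [-0.0, -0.1, -5.2]
width: 0.0098
```

Call:
servo_tool(series="0.78 0 0 0 0;0.78 0 0 0 0;0.78 0 0 0 0")

```text
time: 5.63
tool_pos: [0.5575, -0.0369, 0.0353]
ee_rot: [3.141, -0.003, -0.07]
wrist_force: [-0.3, 0.1, -0.8]
width: 0.0102
```

```bash
python3 tilt.py s5
```

```text
-62 69 0.0045
-50 85 0.0043
-35 48 0.0047
-20 4 0.0127
5 46 0.0204
20 49 0.0203
35 48 0.0204
50 49 0.02
65 63 0.0014
```

Call:
servo_tool(series="0.6 0 0 0 0;0.6 0 0 0 0;0.6 0.8 0 -0.9 0;0.6 1.5 0 -0.9 0;0.6 1.5 0 -0.9 0;0.79 1.5 0 -0.9 0;0.79 1.5 0 -0.9 0;0.79 1.5 0 -0.9 0;0.79 1.5 0 -0.9 0;0.79 1.5 0 -0.9 0")

```text
time: 6.52
tool_pos: [0.5707, -0.0378, 0.0422]
ee_rot: [3.141, 0.001, -0.07]
wrist_force: [0.3, 0.3, -1.8]
width: 0.0099
```

Call:
servo_tool(series="0.79 -0.1 0 -0.3 0;0.79 -0.25 0 -0.6 0;0.79 -0.47 0 -1.12 0;0.79 -0.75 0 -1.65 0;0.79 -1.05 0 -2.2 0;0.79 -1.05 0 -2.2 0")

```text
time: 7.02
tool_pos: [0.5608, -0.037, 0.0663]
ee_rot: [3.141, -0.002, -0.07]
wrist_force: [0.2, -0.4, -5.1]
width: 0.0099
```

```bash
python3 tilt.py s6
```

```text
-62 66 0.0078
-50 84 0.0099
-35 27 0.0128
5 62 0.0363
20 65 0.0384
35 67 0.0412
50 75 0.0433
65 68 0.0006
```

Call:
servo_tool(series="0.79 -0.32 0 -0.52 0;0.79 -0.66 0 -1.03 0;0.79 -1.03 0 -1.51 0;0.79 -1.41 0 -1.99 0;0.79 -1.82 0 -2.44 0;0.79 -2.24 0 -2.88 0;0.79 -2.24 0 -2.88 0;0.79 -2.24 0 -2.88 0")

```text
time: 7.73
tool_pos: [0.5389, -0.0356, 0.0949]
ee_rot: [3.141, -0.003, -0.07]
wrist_force: [0.0, 0.2, -0.2]
width: 0.01
```

```bash
python3 tilt.py s7;  python3 - <<'E'
from h import *
C,im,D=load('s7')
b=(im[...,0].astype(int)-im[...,2]>70); b[:200]=0;b[270:]=0;b[:,:270]=0;b[:,360:]=0
print(b.sum(), np.argwhere(b).mean(0) if b.any() else '')
cv2.imwrite('pics/c7.png',cv2.resize(im[190:280,260:380,::-1],(800,600)))
E
```

```text
-62 26 0.0045
-50 30 0.004
-35 22 0.0054
-20 17 0.0205
5 53 0.0198
20 60 0.0206
35 58 0.02
50 63 0.0184
65 54 0.0005
12 [214.16666667 312.25      ]
```

View pics/c7.png

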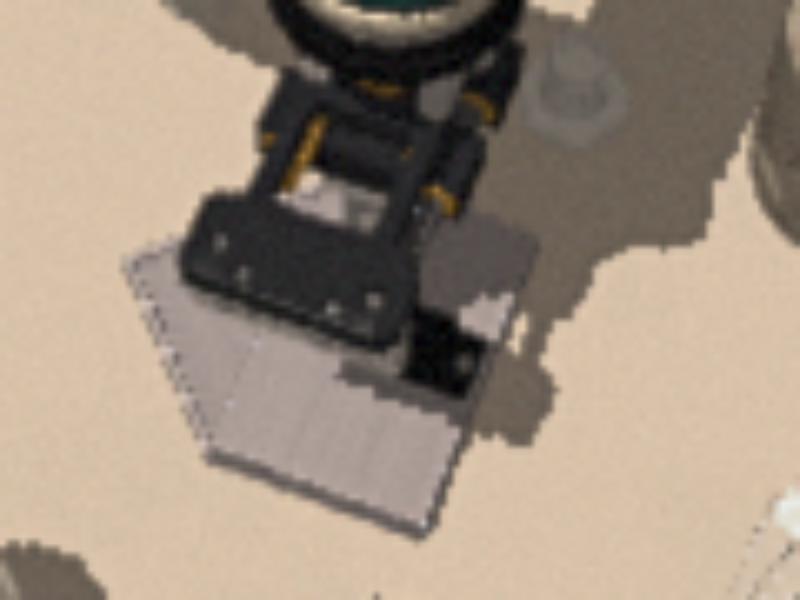

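It tilted to about 9°, then slipped out and fell back flat. I'll back off and re-measure the fin from the wrist camera.

Call:
servo_tool(series="0.5 0 0 -2 0;0.3 -1 0 -6 0;0 -3 0 -10 0;0 -4 0 -13 0;0 -4 0 -13 0;0 -4 0 -13 0")

```text
time: 8.28
tool_pos: [0.4997, -0.0329, 0.2265]
ee_rot: [3.141, -0.006, -0.07]
wrist_force: [-0.3, -0.2, -0.5]
width: 0.0453
```

```bash
cat > fin.py <<'E'
from h import *
import sys
C,im,D=shot('wrist',sys.argv[1]); P=cloud(C,D); Z=P[...,2]
R=(P[...,0]>.4)&(P[...,0]<.66)&(abs(P[...,1]+.04)<.1)
for n,k,z in(('hood',R&(abs(Z-.02)<.006),.02),('fin',R&(Z>.04)&(Z<.065)&(im.max(2)<90),.054),('disc',R&(im[...,0].astype(int)-im[...,2]>60),.013)):
    k=cv2.morphologyEx(k.astype(np.uint8),cv2.MORPH_OPEN,np.ones((3,3)))
    nn,l,s,c=cv2.connectedComponentsWithStats(k)
    if nn<2: print(n,'none'); continue
    v,u=np.nonzero(l==1+s[1:,4].argmax()); w=ray(C,np.c_[u,v],z)
    print(n,len(u),w.mean(0).round(4),cv2.minAreaRect((w[:,:2]*1000).astype(np.float32)))
o=robot.get_obs(); print(o['time'],o['tool_pos'],o['ee_rot'])
E
python3 fin.py w2
```

```text
hood 8068 [ 0.5386 -0.0364  0.02  ] ((537.946044921875, -36.36669158935547), (123.79773712158203, 82.33216857910156), 85.95527648925781)
fin 381 [ 0.5481 -0.0371  0.054 ] ((547.834228515625, -37.05293273925781), (9.16172981262207, 37.690032958984375), 85.94855499267578)
disc 4407 [ 0.2019 -0.102   0.013 ] ((208.1121368408203, -65.63430786132812), (543.3702392578125, 25.704559326171875), 85.88780975341797)
8.3333 [ 0.49883079 -0.03270912  0.22399686] [ 3.14132894e+00 -1.65440782e-03 -7.02134201e-02]
```

Call:
servo_tool(series="0.4 4 0.08 4 0;0.4 6.44 0.08 8 0;0.4 6.44 0.08 12 0;0.4 6.44 0.08 15 0;0.4 6.44 0.08 17 0;0.4 6.44 0.08 18.2 0;0.4 6.44 0.08 18.2 0;1 6.44 0.08 18.2 0;1 6.44 0.08 18.2 0;1 6.44 0.08 18.2 0;1 6.44 0.08 18.2 0;1 6.44 0.08 18.2 0;1 6.44 0.08 18.2 0;1 6.44 0.08 18.2 0")

```text
time: 9.5
tool_pos: [0.5645, -0.0383, 0.0443]
ee_rot: [3.141, -0.005, -0.07]
wrist_force: [0.5, 0.2, 6.2]
width: 0.0095
```

Call:
servo_tool(series="1 0 0 0 0;1 -0.1 0 -0.3 0;1 -0.25 0 -0.6 0;1 -0.47 0 -1.12 0;1 -0.75 0 -1.65 0;1 -1.05 0 -2.2 0;1 -1.05 0 -2.2 0")

```text
time: 10.08
tool_pos: [0.5519, -0.0372, 0.0644]
ee_rot: [3.141, -0.001, -0.07]
wrist_force: [0.1, 0.3, -6.3]
width: 0.0092
```

```bash
sed -i 's/o=np.array(\[.5195,-.0345,0\])/o=np.array([.496,-.0335,0])/' tilt.py; python3 tilt.py s8; python3 -c "
from h import *
o=robot.get_obs(); print(o['wrist_torque'])"
```

```text
-62 60 0.0069
-50 85 0.0091
-35 83 0.0108
-20 16 0.0129
5 62 0.0341
20 61 0.036
35 63 0.0387
50 64 0.0404
65 82 0.0395
[-0.00212031 -0.18015987  0.00901822]
```

Call:
servo_tool(series="1 -0.32 0 -0.52 0;1 -0.66 0 -1.03 0;1 -1.03 0 -1.51 0;1 -1.41 0 -1.99 0;1 -1.41 0 -1.99 0")

```text
time: 10.55
tool_pos: [0.5381, -0.0363, 0.0851]
ee_rot: [3.141, -0.002, -0.07]
wrist_force: [-0.8, 0.1, -5.4]
width: 0.0096
```

```bash
python3 tilt.py s9; python3 -c "
from h import *
o=robot.get_obs(); print(o['wrist_torque'])"
```

```text
-62 72 0.0264
-50 72 0.029
5 79 0.0548
20 81 0.0572
35 84 0.0607
50 104 0.0593
65 57 0.0004
[-0.05425974 -0.18125294 -0.00078171]
```

Call:
servo_tool(series="0.81 0 0 0 0;0.81 0 0 0 0;0.8 0 0 0 0;0.8 0 0 0 0")

```text
time: 10.93
tool_pos: [0.5382, -0.0362, 0.0833]
ee_rot: [-3.142, 0.0, -0.07]
wrist_force: [-0.3, 0.9, -4.3]
width: 0.0101
```

```bash
python3 tilt.py s10; python3 -c "
from h import *
o=robot.get_obs(); print(o['wrist_torque'],o['wrist_force'],o['width'])"
```

```text
-62 61 0.0089
-50 62 0.0122
-35 11 0.0165
5 69 0.0475
20 75 0.052
35 83 0.0574
50 86 0.0619
65 86 0.002
[ 0.01712711 -0.05571855 -0.01684716] [-1.24567456  0.3743908  -5.17742234] 0.009717765810246765
```

Call:
servo_tool(series="0.81 -0.2 0 -0.22 0;0.81 -0.4 0 -0.45 0;0.81 -0.6 0 -0.67 0;0.81 -0.83 0 -0.89 0;0.805 -0.83 0 -0.89 0;0.8 -0.83 0 -0.89 0;0.8 -0.83 0 -0.89 0;0.8 -0.83 0 -0.89 0")

```text
time: 11.65
tool_pos: [0.5302, -0.0357, 0.0927]
ee_rot: [3.141, -0.001, -0.07]
wrist_force: [0.5, -0.3, -4.3]
width: 0.0098
```

```bash
python3 tilt.py s11; python3 - <<'E'
from h import *
o=robot.get_obs(); print(o['wrist_torque'],o['wrist_force'],o['width'])
C,im,D=shot('wrist','w3')
C,a,D=load('s11')
cv2.imwrite('pics/c11.png',np.hstack([cv2.resize(im[80:320,160:480,::-1],(400,300)),cv2.resize(a[190:280,250:370,::-1],(400,300))]))
E
```

```text
-62 45 0.0143
-50 19 0.0231
-35 6 0.0288
5 77 0.0553
20 83 0.0609
35 93 0.0674
50 112 0.069
65 66 0.0002
[ 0.00477802 -0.05310593  0.01000884] [-0.48998763  0.36596358 -3.87882426] 0.009943534884889959
```

View pics/c11.png

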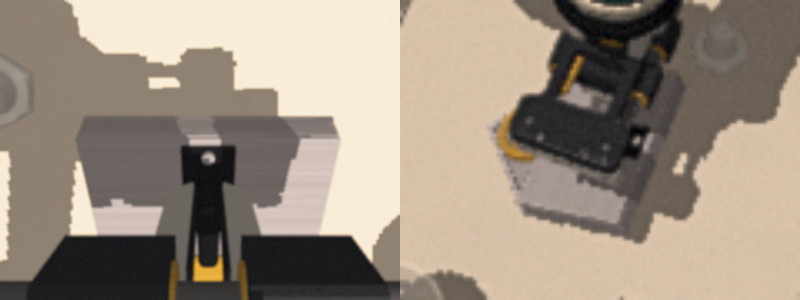

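The disc has slid into the open corner; it shows as a brass crescent at the tip in the side view. I'll reverse the arc to set the tray down.

Call:
servo_tool(series="0.805 0.4 0 0.45 0;0.805 0.83 0 0.89 0;0.805 1.21 0 1.37 0;0.805 1.58 0 1.85 0;0.805 1.92 0 2.36 0;0.805 2.24 0 2.88 0;0.805 2.54 0 3.4 0;0.805 2.82 0 3.96 0;0.805 3.06 0 4.5 0;0.805 3.2 0 4.85 0;0.805 3.2 0 4.85 0")

```text
time: 12.67
tool_pos: [0.5617, -0.038, 0.0452]
ee_rot: [3.141, 0.001, -0.07]
wrist_force: [-3.2, 0.9, 4.1]
width: 0.0101
```

```bash
python3 tilt.py s12; python3 -c "
from h import *
o=robot.get_obs(); print(o['wrist_torque'],o['wrist_force'],o['width'])"
```

```text
-62 59 0.0045
-50 87 0.013
-35 88 0.0133
-20 88 0.0129
5 55 0.0205
20 56 0.0205
35 56 0.0204
50 56 0.0204
65 59 0.0204
[0.08732349 0.66171551 0.01147909] [-2.84805235  0.15882804  3.54390027] 0.009981300961878117
```

Flat on the bench with the disc's top at 13 mm in the corner. I'll release, retreat up and measure.

Call:
servo_tool(series="0.77 0 0 0 0;0.6 0 0 0 0;0.4 0 0 0 0;0.2 0 0 -2 0;-0.2 -2 0 -6 0;-0.6 -6 0 -9 0;-1 -10 0 -11 0;-1 -10.5 0 -11 0;-1 -10.5 0 -11 0;-1 -10.5 0 -11 0;-1 -10.5 0 -11 0")

```text
time: 13.63
tool_pos: [0.4575, -0.0306, 0.1532]
ee_rot: [3.142, 0.0, -0.07]
wrist_force: [-1.2, 0.1, 0.7]
width: 0.0743
```

```bash
python3 fin.py w4; python3 - <<'E'
from h import *
C,im,D=load('w4'); b=(im[...,0].astype(int)-im[...,2]>70).astype(np.uint8)
b[255:]=0
n,l,s,c=cv2.connectedComponentsWithStats(b)
for i in range(1,n):
    if s[i,4]>150:
        v,u=np.nonzero(l==i); w=ray(C,np.c_[u,v],.013)
        h=cv2.convexHull((w[:,:2]*1000).astype(np.float32)); print(s[i],w.mean(0).round(4),cv2.minEnclosingCircle(h))
E
```

```text
hood 13320 [ 0.5361 -0.0358  0.02  ] ((535.2667846679688, -35.68413543701172), (123.76800537109375, 82.46444702148438), 85.95040130615234)
fin 625 [ 0.5451 -0.0364  0.054 ] ((544.597900390625, -36.60778045654297), (9.172475814819336, 37.60867691040039), 85.74392700195312)
disc 1949 [ 0.2148 -0.2728  0.013 ] ((216.14918518066406, -265.3896179199219), (187.78065490722656, 21.126827239990234), 85.92892456054688)
13.6833 [ 0.45743129 -0.03059764  0.15276132] [-3.14149159e+00  1.30126005e-03 -7.02382062e-02]
[585   0  55  17 361] [ 0.5935 -0.2834  0.013 ] ((591.067626953125, -280.61492919921875), 22.491619110107422)
[ 302  152   50   50 1861] [ 0.4684 -0.0318  0.013 ] ((468.7202453613281, -30.952436447143555), 24.017093658447266)
```

View pics/w4.png

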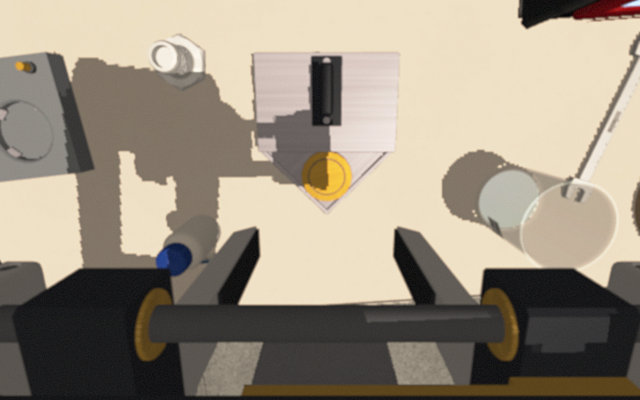

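The disc is at (326,176), in the corner with its radius measuring 24 mm, and it matches the fin-based prediction. I'll descend to grip it.

Call:
servo_tool(series="-1 1.16 -0.04 4 0;-1 1.16 -0.04 8 0;-1 1.16 -0.04 11 0;-1 1.16 -0.04 13 0;-1 1.16 -0.04 14 0;-1 1.16 -0.04 14.4 0;-1 1.16 -0.04 14.4 0;-1 1.16 -0.04 14.4 0")

```text
time: 14.35
tool_pos: [0.4699, -0.0312, 0.0108]
ee_rot: [3.141, -0.002, -0.07]
wrist_force: [0.3, -0.4, -0.2]
width: 0.0943
```

Call:
servo_tool(series="1 0 0 0 0;1 0 0 0 0;1 0 0 0 0;1 0 0 0 0;1 0 0 0 0;1 0 0 0 0;1 0 0 0 0;1 0 0 0 0")

```text
time: 15.02
tool_pos: [0.4688, -0.0311, 0.0099]
ee_rot: [3.141, -0.0, -0.07]
wrist_force: [0.3, -0.5, 0.4]
width: 0.0466
```

Call:
servo_tool(series="-0.2 0 0 0 0;-0.2 0 0 0.15 0;-0.2 0 0 0.2 0;-0.2 0 0 0.2 0;1 0 0 0.2 0;1 0 0 0.2 0;1 0 0 0.2 0;1 0 0 0.2 0;1 0 0 0.2 0;1 0 0 0.2 0")

```text
time: 15.85
tool_pos: [0.4687, -0.031, 0.0078]
ee_rot: [3.141, -0.0, -0.07]
wrist_force: [0.9, 0.2, -1.0]
width: 0.0466
```

```bash
python3 -c "
from h import *
o=robot.get_obs(); print(o['tool_pos'],o['wrist_torque'],o['wrist_force'],o['width'])"
```

```text
[ 0.4686869  -0.03100895  0.00779433] [ 0.03879287 -0.08247216  0.01271561] [ 0.90420527  0.2166605  -1.02487069] 0.046606902120618174
```

Call:
servo_tool(series="1 0 0 -0.5 0;1 0 0 -1.5 0;1 0 0 -4 0;1 0 0 -8 0;1 0 0 -12 0;1 0 0 -15 0;1 -0.4 -4 -15 0;1 -0.8 -8 -15 0;1 -1.2 -12 -15 0;1 -1.6 -16 -15 0;1 -2 -20 -15 0;1 -2.4 -24 -15 0;1 -2.8 -26.6 -15 0;1 -2.8 -26.6 -15 0;1 -2.8 -26.6 -15 0;1 -2.8 -26.6 -15 0")

```text
time: 17.18
tool_pos: [0.4594, 0.2359, 0.1583]
ee_rot: [3.141, -0.0, -0.07]
wrist_force: [0.8, -0.4, -1.9]
width: 0.0471
```

```bash
python3 - <<'E'
from h import *
o=robot.get_obs(); print(o['tool_pos'],o['ee_rot'],o['wrist_force'],o['width'])
C,im,D=shot('wrist','w5')
E
```

```text
[0.45935416 0.2358651  0.15830288] [ 3.14090956e+00 -3.36573521e-04 -7.00667097e-02] [ 0.79397752 -0.44646967 -1.87600422] 0.04708704380708222
```

View pics/w5.png

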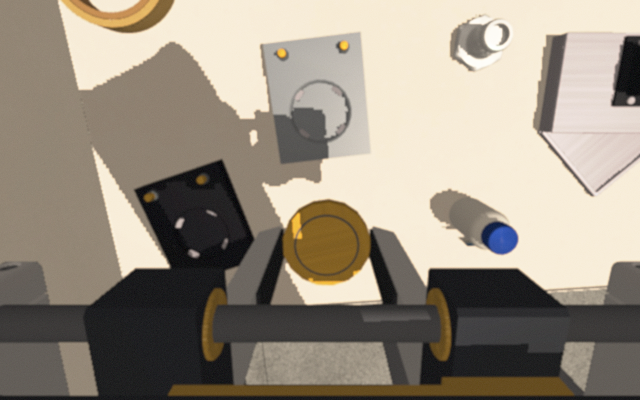

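The wrist view shows the held disc at (326,242). The grey block's recess is at (320,111); the black look-alike is at (200,230). The grey block is the target: it matches on colour, terminals and recess.

```bash
python3 - <<'E'
from h import *
C,im,D=load('w5'); P=cloud(C,D); Z=P[...,2]
R=np.zeros(Z.shape,bool); R[25:170,255:378]=1
k=R&(Z>.007)&(Z<.026); v,u=np.nonzero(cv2.morphologyEx(k.astype(np.uint8),cv2.MORPH_OPEN,np.ones((3,3))))
w=ray(C,np.c_[u,v],.02); r=cv2.minAreaRect((w[:,:2]*1000).astype(np.float32)); print('block',r,np.median(Z[k]))
k=R&(Z>.005)&(Z<.0155); k[:60]=0; k=cv2.morphologyEx(k.astype(np.uint8),cv2.MORPH_OPEN,np.ones((3,3)))
n,l,s,c=cv2.connectedComponentsWithStats(k)
for i in range(1,n):
    if s[i,4]>100:
        v,u=np.nonzero(l==i); w=ray(C,np.c_[u,v],.011); print('rec floor',s[i],w.mean(0),np.median(Z[l==i]),cv2.minEnclosingCircle((w[:,:2]*1000).astype(np.float32)))
# recess edge circle by Hough
g=cv2.cvtColor(im,cv2.COLOR_RGB2GRAY)
h=cv2.HoughCircles(g[60:165,262:375],cv2.HOUGH_GRADIENT_ALT,1,30,param1=80,param2=.6,minRadius=24,maxRadius=38)
print('hough',None if h is None else [(x+262,y+60,rr) for x,y,rr in h[0]])
if h is not None: print(ray(C,h[0][:,:2]+[262,60],.02))
# disc
b=(im[...,0].astype(int)-im[...,2]>60); m=np.zeros(Z.shape,bool); m[195:290,275:380]=1; b&=m
b=cv2.morphologyEx(b.astype(np.uint8),cv2.MORPH_OPEN,np.ones((5,5)));n,l,s,c=cv2.connectedComponentsWithStats(b)
i=1+s[1:,4].argmax(); q=P[l==i]; zt=np.median(q[:,2]); v,u=np.nonzero(l==i); w=ray(C,np.c_[u,v],zt)
print('disc',s[i],'ztop',zt,cv2.minEnclosingCircle((w[:,:2]*1000).astype(np.float32)),cv2.minEnclosingCircle(np.c_[u,v].astype(np.float32)))
for nm,sl in(('far',q[:,0]>np.percentile(q[:,0],80)),('near',q[:,0]<np.percentile(q[:,0],20)),('L',q[:,1]>np.percentile(q[:,1],80)),('R',q[:,1]<np.percentile(q[:,1],20))): print(nm,np.median(q[sl,2]))
E
```

```text
Still running in the background as job /tmp/bash_jobs.1000/a4de7f0cf4b3 (pid 1328). You'll get a notice when it ends.
```

```bash
J=/tmp/bash_jobs.1000/a4de7f0cf4b3; cat $J/stdout $J/stderr; kill -- -$(cat $J/pid); cat > m.py <<'E'
from h import *
import time
t=time.time()
C,im,D=load('w5'); P=cloud(C,D); Z=P[...,2]
R=np.zeros(Z.shape,bool); R[25:170,255:378]=1
k=R&(Z>.007)&(Z<.026); v,u=np.nonzero(cv2.morphologyEx(k.astype(np.uint8),cv2.MORPH_OPEN,np.ones((3,3))))
w=ray(C,np.c_[u,v],.02); r=cv2.minAreaRect((w[:,:2]*1000).astype(np.float32)); print('block',r,np.median(Z[k]),flush=True)
k=R&(Z>.005)&(Z<.0155); k[:65]=0; k[:,:285]=0;k[:,:]&=True; k[148:]=0; k[:,356:]=0
v,u=np.nonzero(k); w=ray(C,np.c_[u,v],.011); print('rec floor',len(u),w.mean(0),np.median(Z[k]),cv2.minAreaRect((w[:,:2]*1000).astype(np.float32)),flush=True)
b=(im[...,0].astype(int)-im[...,2]>60); m=np.zeros(Z.shape,bool); m[195:290,275:380]=1; b&=m
v,u=np.nonzero(b); q=P[b]; zt=np.nanmedian(q[:,2]); w=ray(C,np.c_[u,v],zt)
print('disc',len(u),'ztop',zt,cv2.minAreaRect((w[:,:2]*1000).astype(np.float32)),w.mean(0),flush=True)
for nm,sl in(('far',q[:,0]>np.percentile(q[:,0],80)),('near',q[:,0]<np.percentile(q[:,0],20)),('L',q[:,1]>np.percentile(q[:,1],80)),('R',q[:,1]<np.percentile(q[:,1],20))): print(nm,np.nanmedian(q[sl,2]))
E
timeout 60 python3 m.py
```

```text
block ((540.11474609375, 237.35597229003906), (104.06388854980469, 84.11370849609375), 2.5777642726898193) 0.020149210583127075
rec floor 2510 [0.5305487 0.2370063 0.011    ] 0.011493277099889315 ((529.9979858398438, 237.1252899169922), (50.46038818359375, 50.81007385253906), 45.46867370605469)
disc 5428 ztop 0.16428094720808978 ((460.9588928222656, 236.62136840820312), (46.4279899597168, 48.57981872558594), 85.92935180664062) [0.46117961 0.23661645 0.16428095]
far nan
near nan
L nan
R nan
  return np.nanmean(a, axis, out=out, keepdims=keepdims)
```

Call:
servo_tool(series="1 4 -0.3 0 0;1 6.97 -0.54 3 0;1 6.97 -0.54 6 0;1 6.97 -0.54 9 0;1 6.97 -0.54 11 0;1 6.97 -0.54 12.4 0;1 6.97 -0.54 13 0;1 6.97 -0.54 13.2 0;1 6.97 -0.54 13.4 0;1 6.97 -0.54 13.4 0;1 6.97 -0.54 13.4 0")

```text
time: 18.15
tool_pos: [0.5303, 0.2369, 0.0254]
ee_rot: [-3.141, -0.003, -0.071]
wrist_force: [-0.3, 0.8, -1.3]
width: 0.0467
```

Call:
servo_tool(series="1 0 0 0.15 0;1 0 0 0.3 0;1 0 0 0.3 0;1 0 0 0.3 0")

```text
time: 18.48
tool_pos: [0.5293, 0.2369, 0.0209]
ee_rot: [3.142, -0.0, -0.07]
wrist_force: [-0.6, -0.0, -1.3]
width: 0.0467
```

```bash
python3 - <<'E'
from h import *
C,im,D=shot('wrist','w6')
print([robot.get_obs()[k] for k in('tool_pos','wrist_force','wrist_torque','width')])
cv2.imwrite('pics/c6.png',cv2.resize(im[140:320,180:470,::-1],(800,500)))
E
```

```text
[array([0.52926696, 0.236928  , 0.02088814]), array([ 0.65894222,  0.53308825, -0.83450207]), array([0.0116763 , 0.02473901, 0.00605897]), 0.04649299149095158]
```

View pics/c6.png

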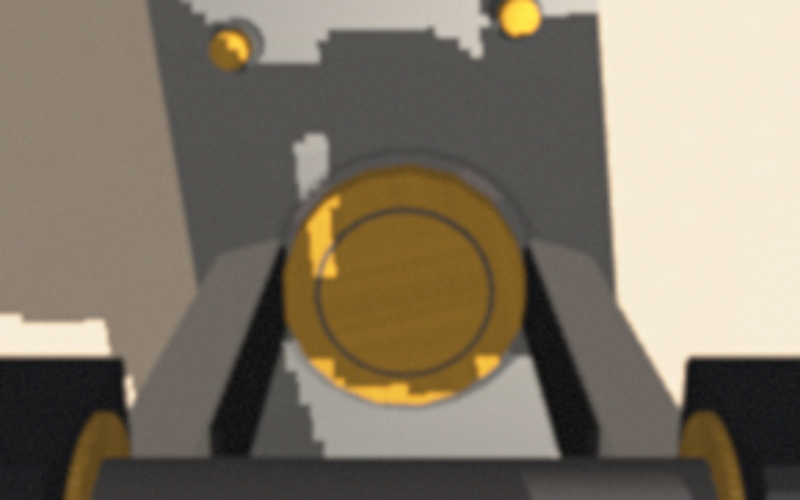

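The disc sits in the recess mouth with an even gap all round. I'll release, close the fingers above it and press.

Call:
servo_tool(series="0.3 0 0 0 0;0 0 0 0 0;-0.2 0 0 0 0;-0.2 0 0 0 0;-0.2 0 0 -1 0;-0.2 0 0 -2.5 0;1 0 0 -2.5 0;1 0 0 -2.5 0;1 0 0 -2.5 0;1 0 0 -2.5 0;1 0 0 -2.5 0;1 0 0 -2.5 0;1 0 0 -2.5 0;1 0 0 -2.5 0;1 0 0 -2.5 0")

```text
time: 19.78
tool_pos: [0.5292, 0.2368, 0.0456]
ee_rot: [3.141, 0.0, -0.07]
wrist_force: [0.7, -0.8, -0.2]
width: 0.0015
```

```bash
python3 - <<'E'
from h import *
o=robot.get_obs(); print([o[k] for k in('tool_pos','wrist_force','width')])
C,im,D=shot('side','s13'); P=cloud(C,D)
b=(im[...,0].astype(int)-im[...,2]>60)&(P[...,2]>.01)&(P[...,2]<.04)&(abs(P[...,0]-.53)<.03)&(abs(P[...,1]-.237)<.03)
print(b.sum(),np.percentile(P[b][:,2],[10,50,90]) if b.any() else '',P[b].mean(0))
E
```

```text
[array([0.52920789, 0.23679033, 0.04562853]), array([ 0.73776211, -0.78033632, -0.22732032]), 0.001467266589199149]
75 [0.02273032 0.02470309 0.02645442] [0.52942196 0.23273235 0.0246414 ]
```

Call:
servo_tool(series="1 0 0 1 0;1 0 0 1.7 0;1 0 0 2 0;1 0 0 2.1 0;1 0 0 2.2 0;1 0 0 2.3 0;1 0 0 2.3 0")

```text
time: 20.42
tool_pos: [0.5296, 0.2369, 0.0236]
ee_rot: [-3.141, -0.001, -0.07]
wrist_force: [-2.0, -1.2, 4.2]
width: 0.0003
```

Call:
servo_tool(series="1 0 0 0.07 0;1 0 0 0.15 0;1 0 0 0.22 0;1 0 0 0.22 0")

```text
time: 20.75
tool_pos: [0.5304, 0.2373, 0.0222]
ee_rot: [-3.14, -0.003, -0.07]
wrist_force: [-1.6, -0.3, 5.8]
width: 0.0001
```

Call:
servo_tool(series="1 0 0 0.1 0;1 0 0 0.2 0;1 0 0 0.3 0;1 0 0 0.3 0")

```text
time: 21.08
tool_pos: [0.5306, 0.2374, 0.0202]
ee_rot: [-3.14, -0.003, -0.07]
wrist_force: [-2.3, -0.4, 9.6]
width: 0.0007
```

Call:
servo_tool(series="1 0 0 0.1 0;1 0 0 0.2 0;1 0 0 0.3 0;1 0 0 0.3 0")

```text
time: 21.42
tool_pos: [0.5312, 0.2376, 0.0201]
ee_rot: [-3.14, -0.005, -0.07]
wrist_force: [-6.6, -1.2, 21.5]
width: 0.0005
```

Call:
servo_tool(series="1 0 0 0.2 0;1 0 0 0.2 0;1 0 0 -1 0;1 0 0 -4 0;1 -3 0 -8 0;1 -7 0 -12 0;1 -7 0 -12 0;1 -7 0 -12 0;1 -7 0 -12 0")

```text
time: 22.17
tool_pos: [0.46, 0.2421, 0.1355]
ee_rot: [-3.14, -0.003, -0.069]
wrist_force: [-0.7, -0.4, -0.3]
width: 0.0008
```

```bash
python3 - <<'E'
from h import *
for f,n in(('w7','wrist'),('s14','side')):
    C,im,D=shot(n,f); P=cloud(C,D); Z=P[...,2]
    b=(im[...,0].astype(int)-im[...,2]>60)&(abs(P[...,0]-.53)<.03)&(abs(P[...,1]-.237)<.03)&(Z>0)&(Z<.04)
    k=(abs(P[...,0]-.54)<.045)&(abs(P[...,1]-.237)<.036)&(Z>.01)&(Z<.03)&~b
    q=P[b]; A=np.c_[q[:,:2]-q[:,:2].mean(0),np.ones(len(q))]; c=np.linalg.lstsq(A,q[:,2],rcond=None)[0]
    print(f,b.sum(),'disc',q.mean(0).round(4),np.percentile(q[:,2],[10,50,90]).round(4),'slope',c[:2].round(3),'block',np.median(Z[k]).round(4))
# others: before/after
a,b=load('side1'),load('s14'); Pa,Pb=cloud(a[0],a[2]),cloud(b[0],b[2])
for n,(x,y,r,lo,hi) in dict(stopper=(.58,.082,.04,.02,.06),bottle=(.424,.094,.035,.055,.09),beaker=(.405,-.195,.06,.0,.1)).items():
    for P in(Pa,Pb):
        k=(np.hypot(P[...,0]-x,P[...,1]-y)<r)&(P[...,2]>lo+.005)&(P[...,2]<hi); print(n,k.sum(),np.median(P[k],0).round(4))
o=robot.get_obs(); print(o['time'],o['tool_pos'],o['wrist_force'])
cv2.imwrite('pics/w7c.png',load('w7')[1][:,:,::-1])
E
```

```text
w7 2667 disc [0.5317 0.2368 0.0205] [0.0196 0.0207 0.0216] slope [0.006 0.009] block 0.0204
s14 152 disc [0.5342 0.2342 0.0205] [0.0185 0.0205 0.0225] slope [0.017 0.015] block 0.0204
stopper 94 [0.579  0.0891 0.0364]
stopper 90 [0.5787 0.09   0.0365]
bottle 104 [0.4209 0.0936 0.0771]
bottle 103 [0.421  0.0928 0.0773]
beaker 729 [ 0.4167 -0.1937  0.0515]
beaker 712 [ 0.4163 -0.1938  0.0525]
22.2667 [0.45937135 0.24134902 0.13281793] [-0.79924898 -0.97195615 -0.0430117 ]
```

View pics/w7c.png

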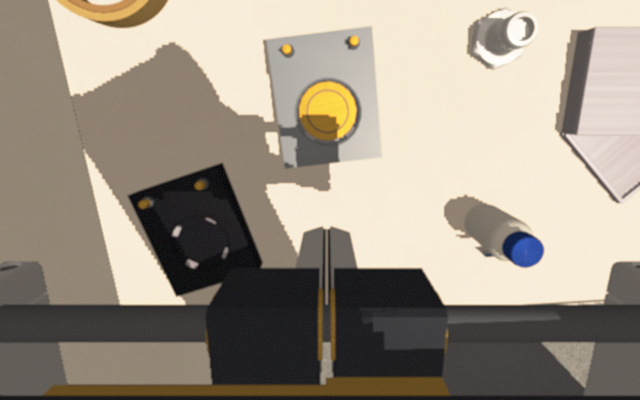

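The disc at (328,111) is seated flush in the grey socket: 20.5 mm against 20.4 mm for the block, and level. The tray is flat and the loose objects haven't moved, so I'm handing in.

```bash
python3 -c "
from h import *
print(robot.close_job())"
```

```text
the job is handed in; nothing more can be done
None
```

The job is done and handed in at about 22 s of the 61 s allowed. The brass disc is pressed flush into the grey socket and the tray is back flat on the bench.

- **Tipping the tray:** My first grip, at the middle of the fin, lifted the tray flat to about 29 mm. It dropped about 8 mm, still flat, when I loosened the grip. A second try with a light grip tilted it to about 9°, then it slipped out and fell back flat. The third, at the rear of the fin, tilted it to about 22° and the disc slid into the corner. I then set the tray down flat; it now stands about 25 mm nearer the robot than at the start.
- **Seating the disc:** I gripped the disc in the corner, laid it on the clips and pressed it with closed fingers until it stopped hard. The wrist force read 21.5 N just before a last slight press.
- **Last checks:** The disc top measures 20.5 mm and the block top 20.4 mm, with no real slope. The beaker, bottle and stopper are within 1 mm of where they started, and the gripper touches nothing.
- **Disagreement:** The gripper read about 46.6 mm across the 48 mm disc. It did so every time, and the camera gave a 24 mm radius, so I took it as a gripper reading offset.

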